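Free the candling torch and tidy it into its tray

ROBOT

A 7-joint arm with a two-finger parallel gripper is mounted at the origin on the work surface. World frame = base frame: x ahead of the robot, y to its left, z up, the work surface at z = 0. Lengths are in m, angles in rad, forces in N, time in s.
With the tool pointing down it reaches from about 0.425 to 0.925 m from the base axis. Payload 6.8 kg.
Tool frame: the origin (TCP) lies between the finger pads; the fingertips stand 14 mm ahead of it and the grasp point (between the pads) lies 5 mm behind it; z points along the fingers, y is the line along which they close (so a half turn about z gives the same grasp; the last joint's range is limited). The gripper opens to 85 mm and grips with 20 to 120 N. Pads are 22 mm wide; open, the fingers measure 114 mm over their backs; the gripper's body (76 mm by 85 mm) begins 54 mm behind the grasp point. The pads swing forward as they close: fully open they stand 13 mm farther back than shut.
Start: joints at [-1.241, 0.477, 0.022, 1.555, -0.011, 1.109, -0.083], TCP at [0.286, 0.611, 0.245] pointing down, gripper open.
Joint ranges: [-2.96, 2.96], [-0.34, 2.1], [-1.41, 1.46], [0.24, 2.44], [-1.37, 4.51], [0.17, 1.92], [-2.96, 2.96]. Speed limits (rad/s): [2.39, 2.39, 3.14, 3.14, 3.14, 3.14, 3.14].

INTERFACE

Orientations are given as a rotation vector (axis times angle).
In Python, from bench import r, eyes, ticket gives the robot as it stands. The module is installed in compiled form; this text tells all that it offers.
- The arm moves only by the tool arm_command, never from a script. Its argument "plan" is text: rows parted by semicolons, each of 4 numbers parted by spaces: the shift along the tool's x, y, z in m, then the turn about the tool's z in degrees. In form: tx ty tz yaw; .... A call has 1 to 20 rows; each row shifts and turns the commanded pose from where the row before left it, along the tool's axes as they then stand; what a row does not reach is not made up. A row lasts 1/8 s, in which the tool goes at most 62.5 mm and 10.7 degrees, less where a joint would pass 70% of its speed; a pose out of reach is approached as far as the arm can. A call is refused whole if a number of a shift passes 0.0625 or a number of a turn 10.7, either way. A call with a gripper value outside its range is refused whole. "hand" is the closure, from -1 (fully open) to 1 (shut), set as the call begins (left out, the last holds). The fingers move at their own pace and stop on an object; "grip_force" is the grip in N (left out, the last holds). Time passes only in rows, so rows that do not move let the fingers close. It gives the time, the measured TCP pose, the force, the opening and the grip force at its end, in the units of the state.
- r.get_obs(): the state, without advancing time (a new reading comes with each control period).
- eyes.grab_frame(name): name is "scene" or "side" or "wrist"; returns (picture, depth): 400x640x3 uint8, red, green, blue; 400x640 float32, m along the optical axis (not along the pixel's ray), 0 where there is no reading.
- eyes.calibration(name): a dict with "fov_y" (degrees; the focal length in pixels is half the picture's height over the tangent of half this angle, whatever the lens; pixels are square), "cx", "cy" (the principal point, pixels), "k1" (the pictures are not rectified: a ray, as slopes to the right and down, at radius r is drawn at 1 + k1 r^2 times it, then the intrinsics apply), "origin" and "attitude" of the camera in the world; the wrist camera has in their place "tool_from_camera" (4x4, takes a point from camera to tool coordinates, whose origin is the TCP and whose axes are the flange's). Camera axes: x right, y up, looking along -z (the intrinsics and any distortion apply to the point x, -y, -z); pixel columns grow to the right and rows downward; lengths in m; the calibration is good to about 2 mm. A picture is of the moment at which its call begins: read the wrist's pose just before it. calibration takes no time and is no camera call.
- ticket.hand_in(): hands the job in; it is judged then, once.
The state is a dict: "clock": time; "joints": joint angles; "qvel": joint speeds; "tau": joint torques, N m; "tcp_pos": TCP position; "orientation": TCP orientation; "contact_force": force on the tool from outside, world axes, zero at the start; "moment": the same for the moment, N m; "grip_width": finger opening in m; "gripper_force": force on a finger pad.
Only numpy, scipy, OpenCV 4.12 (cv2) and the standard library are available. Lean on these libraries where they do the work, as an engineer would, in place of code of your own. Each camera call takes 0.05 s, during which the arm holds its last target. There are 200 camera calls.

TASK

The egg-candling torch lies hemmed in between the egg cup and the tin funnel: first set both of these upright on the black rubber side mat while the torch stays where it is, then lay the torch fully down into its matching cutout in the grey tray, and only then put the cup back upright on the middle of the blue coaster and the funnel, wide mouth down, on the middle of the red coaster. Set the china cup down gently, never dropping it or tipping it over. Leave the amber glasses and the horn spoon alone.

Things in the scene. Friction and masses are not known exactly. Their poses are not given: they have to be found in the camera images.
- cup_mid (a point): centre, half-way up, of the white ceramic egg cup with a chipped rim: round, hollow, 66 mm tall, about 90 g; straight bowl 52 mm wide from 28 to 66 mm above its underside, on a stem and a 46 mm foot. This point is 33 mm above its underside; z points up out of the mouth. Starts upright on the blue coaster, some 15 mm beside the torch
- funnel_mid (a point): centre, half-way up, of the tin funnel, standing on its wide mouth, spout up. Round, 105 mm tall, about 80 g: cone 64 mm wide at the bottom, 18 mm wide at 58 mm up, then a straight spout 16 mm wide from 58 to 105 mm, good to grip. This point is 52.5 mm above its underside; z points up along the spout. Starts on the red coaster, about 9 mm beside the torch
- torch_mid (a point): centre of the egg-candling torch, 14 mm above its underside and midway along it. Orange, square section, wider black head, lying flat, about 120 g; x points to the head, z up. 150 mm long: body 26 mm wide and tall from x = -75 to +40 mm, head 40 mm wide, 30 mm tall from x = +40 to +75 mm. It lies on a 3 mm thick metal plate between the two coasters
- coaster_cup: blue round coaster with a white ring, home of the egg cup, fixed. 76 mm in diameter, 4 mm thick; origin at the centre of its underside (its top is 4 mm above), z up. It lies on the metal plate, its centre 54 mm to one side of the torch's axis; which side changes between starts
- coaster_funnel: red round coaster with a white ring, home of the funnel, fixed. 76 mm in diameter, 4 mm thick; origin at the centre of its underside (its top is 4 mm above), z up. It lies on the metal plate on the other side of the torch, its centre 54 mm from the torch's axis and 108 mm from the blue coaster's centre
- side_mat: black rubber side mat, the place to park things, fixed on the table; to the left or to the right. 150 mm (its x) by 220 mm (its y), 4 mm thick; origin at the centre of its underside, z up. Both cup and funnel fit on it, for example 50 mm either side of its centre along y
- tray: grey tray, fixed, on the side opposite the mat, 190 x 120 x 20 mm, with a torch-shaped cutout (yellow floor); origin under the cutout's middle, at the tray's underside; x to the head end, z up. Cutout floor 4 mm up, x -80 to +80 mm, 36 mm wide, from x = +35 mm 50 mm wide (5 mm play). A dark finger slot, x -22 to +22 mm, crosses it to the same depth. Torch centre when seated: 18 mm up
- glasses: amber safety glasses, folded, 140 mm wide and 44 mm tall, standing on the table beyond the work; leave alone. Origin at the middle of the lenses' lower edge
- spoon: brown horn spoon 150 mm long lying on the table beyond the work; leave alone. Origin at the middle of its underside
Not all that is in view belongs to the job. Of the things like the part that bears cup_mid, leave any that is turquoise; of the rest the larger one is meant. Of the things like the part that bears torch_mid, leave any that is purple; of the rest the smaller one is meant.

How it is judged:
On the way, in this order (a step that is already met when the one before it is completed fails the run):
1. cup and funnel both stand upright and released on the side mat, the torch still where it lay (x of cup_mid in the frame of side_mat between -0.072 and 0.072 m and y of cup_mid in the frame of side_mat between -0.107 and 0.107 m and z of cup_mid in the frame of side_mat below 0.047 m and angle between each of cup_mid, funnel_mid's own z axis and vertical below 0.15 rad and x of funnel_mid in the frame of side_mat between -0.072 and 0.072 m and y of funnel_mid in the frame of side_mat between -0.107 and 0.107 m and z of funnel_mid in the frame of side_mat below 0.0665 m and contact force between the fingers and cup below 0.3 N and contact force between the fingers and funnel below 0.3 N and contact force between the fingers and torch below 0.3 N and linear speed of each of cup, funnel below 0.03 m/s and distance of torch_mid from where it was at the start of the episode below 0.04 m), for 0.2 s.
2. the torch lies fully down in the tray's cutout, released, cup and funnel still on the mat (x of torch_mid in the frame of tray between -0.01 and 0.01 m and y of torch_mid in the frame of tray between -0.01 and 0.01 m and z of torch_mid in the frame of tray below 0.022 m and angle between the x axis of torch_mid and the x axis of tray, either way round below 0.2 rad and contact force between the fingers and cup below 0.3 N and contact force between the fingers and funnel below 0.3 N and contact force between the fingers and torch below 0.3 N and linear speed of torch below 0.03 m/s and x of cup_mid in the frame of side_mat between -0.072 and 0.072 m and y of cup_mid in the frame of side_mat between -0.107 and 0.107 m and z of cup_mid in the frame of side_mat below 0.047 m and angle between each of cup_mid, funnel_mid's own z axis and vertical below 0.15 rad and x of funnel_mid in the frame of side_mat between -0.072 and 0.072 m and y of funnel_mid in the frame of side_mat between -0.107 and 0.107 m and z of funnel_mid in the frame of side_mat below 0.0665 m), for 0.2 s.
At the end, for the whole second after the job is handed in: Torch fully down in the cutout (centre within 10 mm, height within 4 mm, aligned within 0.2 rad); cup upright (0.15 rad) on the blue coaster and funnel, spout up, on the red one, each within 15 mm of its centre; all released and at rest (x of torch_mid in the frame of tray between -0.01 and 0.01 m and y of torch_mid in the frame of tray between -0.01 and 0.01 m and z of torch_mid in the frame of tray below 0.022 m and angle between the x axis of torch_mid and the x axis of tray, either way round below 0.2 rad and horizontal distance between cup_mid and coaster_cup below 0.015 m and z of cup_mid in the frame of coaster_cup below 0.042 m and angle between each of cup_mid, funnel_mid's own z axis and vertical below 0.15 rad and horizontal distance between funnel_mid and coaster_funnel below 0.015 m and z of funnel_mid in the frame of coaster_funnel below 0.0615 m and contact force between the fingers and cup below 0.3 N and contact force between the fingers and funnel below 0.3 N and contact force between the fingers and torch below 0.3 N and linear speed of each of cup, funnel, torch below 0.03 m/s); the robot touches nothing.
It fails at once if the cup is tipped over (angle between cup_mid's own z axis and vertical above 0.8 rad).
It fails at once if the cup is dropped (falls free faster than 0.7 m/s, from about 25 mm) (linear speed of cup above 0.7 m/s and contact force between the fingers and cup below 0.1 N).
It fails at once if the glasses or the spoon are moved more than 30 mm (distance of any of glasses, spoon from where it was at the start of the episode above 0.03 m).
It also fails if it takes over 115 s, if anything falls off the work surface, if the arm or the gripper's body presses on something with over 40 N, if the wrist force passes 120 N, or if a joint passes its speed limit or range.

## Working session

There is one attempt and no reset: what is moved stays moved. The work goes in short steps, Python scripts to look and compute and a tool call to move; the robot and the scene stay as the last step left them, time stands still between calls to the robot, and variables do not carry over. Pictures are saved under pics/ and viewed, at most 14 in all, crops included, and the job is handed in when it is done.

Besides the shell and the picture viewer there is one more tool, called as name(argument=value, ...) on one line, values as JSON. arm_command: Moves the arm, as the interface text tells. Its arguments: {"type":"object","properties":{"plan":{"type":"string"},"hand":{"type":"number"},"grip_force":{"type":"number"}},"required":["plan"]}

```bash
mkdir -p pics; cat > h.py <<'E'
import numpy as np, cv2
from scipy.spatial.transform import Rotation as R
from bench import r, eyes, ticket
def cam(n,o=None):
    c=eyes.calibration(n); f=200/np.tan(np.radians(c["fov_y"])/2)
    if "origin" in c:
        a=np.array(c["attitude"],float); M=a if a.shape==(3,3) else R.from_rotvec(a).as_matrix(); p=np.array(c["origin"])
    else:
        T=np.array(c["tool_from_camera"]); W=R.from_rotvec(o["orientation"]).as_matrix()
        M=W@T[:3,:3]; p=np.array(o["tcp_pos"])+W@T[:3,3]
    return c,f,M,p
def rays(C,uv):
    c,f,M,p=C; uv=np.asarray(uv,float).reshape(-1,2)
    d=(uv-[c["cx"],c["cy"]])/f; u=d.copy()
    for _ in range(20): u=d/(1+c["k1"]*(u**2).sum(1,keepdims=True))
    return np.c_[u[:,0],-u[:,1],-np.ones(len(u))]@M.T
def plane(C,uv,z):
    d=rays(C,uv); p=C[3]; return p+d*((z-p[2])/d[:,2])[:,None]
def cloud(C,depth):
    v,u=np.mgrid[0:400,0:640]; d=rays(C,np.c_[u.ravel(),v.ravel()])
    return (C[3]+d*depth.reshape(-1,1)).reshape(400,640,3)
def shot(n):
    o=r.get_obs(); im,de=eyes.grab_frame(n); return o,im,de,cam(n,o)
def save(im,name): cv2.imwrite("pics/"+name,cv2.cvtColor(im,cv2.COLOR_RGB2BGR))
E
python3 - <<'E'
from h import *
for n in("scene","side","wrist"):
    o,im,de,C=shot(n); save(im,n+"0.png"); np.savez(n+"0.npz",im=im,de=de); print(n,C[0])
print(o)
E
```

```text
scene {'fov_y': 44.89117042560134, 'cx': 322.32636585053336, 'cy': 200.05175615105324, 'k1': -0.09330628413258908, 'origin': array([1.05592023, 0.31625936, 1.00188517]), 'attitude': array([0.35034478, 0.62459165, 2.02280041])}
side {'fov_y': 54.413484670367026, 'cx': 322.2641794964743, 'cy': 205.7355248358652, 'k1': -0.07929960736473211, 'origin': array([ 0.2029613 , -0.75335753,  0.78395093]), 'attitude': array([ 0.8442826 , -0.15035837, -0.34348917])}
wrist {'fov_y': 68.32182123594929, 'cx': 321.0113242747789, 'cy': 202.27605895377692, 'k1': -0.004695903908802748, 'tool_from_camera': array([[ 2.62805252e-04,  9.49960015e-01,  3.12371415e-01,
         7.91770775e-02],
       [ 9.99999910e-01, -3.53946525e-04,  2.35072146e-04,
         1.03711386e-03],
       [ 3.33871916e-04,  3.12371325e-01, -9.49960022e-01,
        -1.28286565e-01],
       [ 0.00000000e+00,  0.00000000e+00,  0.00000000e+00,
         1.00000000e+00]])}
{'clock': 0.1, 'joints': array([-1.24109813,  0.47771563,  0.02239058,  1.55633497, -0.01150181,
        1.10930675, -0.08308253]), 'qvel': array([ 0.00089521, -0.00197227,  0.001319  , -0.00353796, -0.00078104,
       -0.00083954, -0.00045605]), 'tau': array([ 4.65749137e-03, -5.97755921e+01,  1.61355838e+00, -2.81957442e+01,
        1.27949865e-02,  5.02249139e-03,  2.61552742e-05]), 'tcp_pos': array([0.28598448, 0.61086671, 0.2444325 ]), 'orientation': array([-6.82174079e-01, -3.06640914e+00,  2.54651126e-03]), 'contact_force': array([ 0.00754427, -0.33251823, -0.54412845]), 'moment': array([ 0.03044285, -0.05790559, -0.00329686]), 'gripper_force': 0.0, 'grip_width': 0.08537723471592659}
```

View pics/scene0.png

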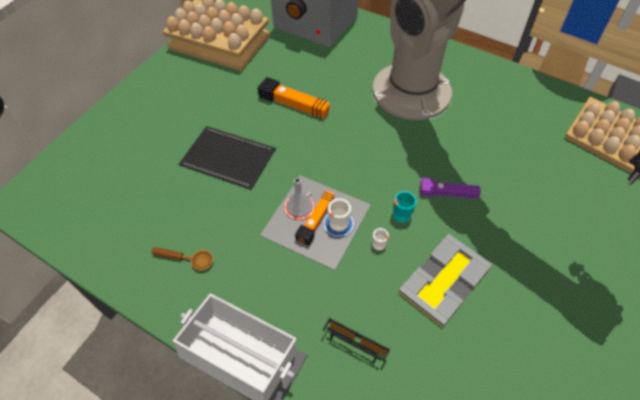

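View pics/side0.png

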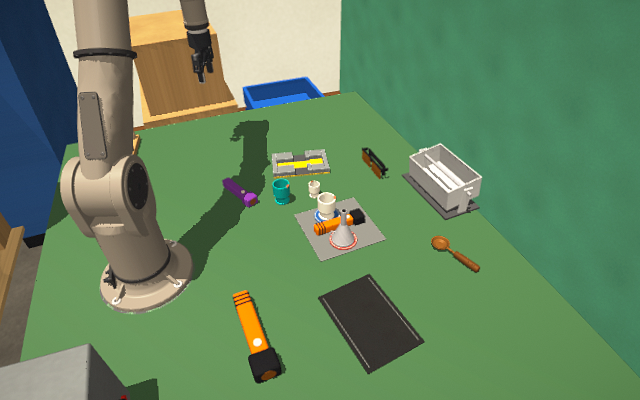

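The scene view shows the job torch at about (315,218), the cup at (340,213) and the funnel at (298,200). The mat is at (228,157), and the tray's yellow floor is at (445,280). The large orange torch, the small cup and the turquoise and purple things are decoys. The side view agrees.

```bash
cat > m.py <<'E'
from h import *
for n,bx in(("scene",dict(mat=(175,120,280,190),torch=(290,185,340,248),cup=(318,195,362,245),red=(275,170,330,225),tray=(395,230,500,330))),
         ("side",dict(mat=(310,270,430,375),torch=(305,203,372,240),cup=(310,188,345,224),red=(322,205,365,255),tray=(268,145,335,180)))):
    z=np.load(n+"0.npz"); im,de=z["im"],z["de"]; C=cam(n); P=cloud(C,de)
    hsv=cv2.cvtColor(im,cv2.COLOR_RGB2HSV); H,S,V=[hsv[...,i].astype(int) for i in range(3)]
    def m(b,c):
        k=np.zeros((400,640),bool); x0,y0,x1,y1=b; k[y0:y1,x0:x1]=1; return k&c
    def rect(k,zp,lab):
        c=max(cv2.findContours(k.astype(np.uint8),0,2)[0],key=cv2.contourArea).reshape(-1,2)
        q=plane(C,c,zp)[:,:2].astype(np.float32); (cc,wh,a)=cv2.minAreaRect(q*1000); print(n,lab,np.round(cc,1),np.round(wh,1),round(a,1),k.sum())
    med=lambda k: np.round(np.median(P[k&(de>0)],0),4)
    rect(m(bx["mat"],(V<70)),.004,"mat")
    y=m(bx["tray"],(H>22)&(H<35)&(S>150)&(V>120)); rect(y,.004,"yellow"); print(med(y))
    o=m(bx["torch"],(H<20)&(H>5)&(S>170)&(V>100)); rect(o,.03,"orange"); print(med(o))
    rect(m(bx["torch"],(V<60)),.032,"head")
    b=m(bx["cup"],(H>95)&(H<125)&(S>120)); rect(b,.007,"blue")
    rr=m(bx["red"],((H<6)|(H>172))&(S>90)&(V>100)); rect(rr,.007,"red")
    for lab,bb in(("cup","cup"),("fun","red")):
        k=m(bx[bb],de>0); 
        for lo,hi in((.055,.08),(.085,.125)) :
            q=k&(P[...,2]>lo)&(P[...,2]<hi)
            if q.sum()>3: print(n,lab,lo,q.sum(),np.round(P[q].min(0),3),np.round(P[q].max(0),3),med(q))
E
python3 m.py
```

```text
scene mat [ 481.2 -320.6] [143.4 214.7] 8.5 2910
scene yellow [518.6 317.9] [ 47.3 153.6] 77.7 1048
[0.5288 0.3178 0.0037]
scene orange [518.3 -11.8] [113.   28.3] 3.8 374
[ 0.5169 -0.0121  0.0278]
scene head [597.5  -5.2] [37.6 40.3] 1.4 198
scene blue [526.   42.6] [39.5 59.1] 24.1 95
scene red [550.5 -53.5] [ 8.6 19.6] 30.0 53
scene cup 0.055 251 [0.488 0.014 0.055] [0.542 0.065 0.077] [0.515  0.0393 0.0684]
scene fun 0.055 85 [ 0.514 -0.078  0.055] [0.536 0.025 0.079] [ 0.5269 -0.0623  0.0634]
scene fun 0.085 73 [ 0.513 -0.076  0.085] [ 0.529 -0.06   0.114] [ 0.5241 -0.066   0.1058]
side mat [ 475.8 -324.5] [149.7 219.4] 7.9 5025
side yellow [525.1 319.2] [ 41.2 154.3] 81.1 222
[0.5293 0.3146 0.0047]
side orange [492.7 -29.1] [90.2 43. ] 4.7 323
[ 0.4978 -0.0251  0.0277]
side head [583.3 -26.2] [62.6 37. ] 77.6 167
side blue [489.2  40.4] [15.1 44.7] 3.5 48
side red [499.3 -94.3] [19.8 62.2] 47.2 82
side cup 0.055 213 [ 0.486 -0.078  0.055] [0.538 0.064 0.079] [0.5129 0.0306 0.0677]
side cup 0.085 43 [ 0.511 -0.079  0.086] [ 0.521 -0.066  0.115] [ 0.5143 -0.0743  0.1054]
side fun 0.055 106 [ 0.493 -0.084  0.055] [0.53  0.023 0.08 ] [ 0.5125 -0.0733  0.0625]
side fun 0.085 64 [ 0.511 -0.079  0.086] [ 0.524 -0.066  0.115] [ 0.5163 -0.0755  0.1048]
```

```bash
python3 - <<'E'
import cv2
a=cv2.imread("pics/scene0.png")[160:260,255:395]; b=cv2.imread("pics/side0.png")[175:265,285:395]
a=cv2.resize(a,None,fx=4,fy=4,interpolation=2); b=cv2.resize(b,(400*110//90*1-88,400)) if 0 else cv2.resize(b,(240,400*240//440+0)) if 0 else cv2.resize(b,None,fx=2.15,fy=2.15)
c=cv2.copyMakeBorder(b,0,a.shape[0]-b.shape[0],0,0,0); cv2.imwrite("pics/crop0.png",cv2.hconcat([a,c]))
E
```

```text
(no output)
```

View pics/crop0.png

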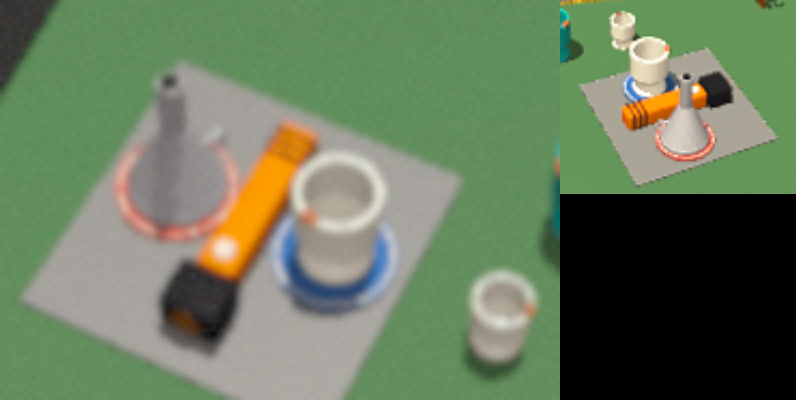

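The crop confirms it: the funnel is on the red coaster at robot-right, the cup is on the blue one, and the torch head points away from the robot. Next I'll move to a viewpoint over the tray and the cluster.

arm_command(plan="0 0 0 10.2;0 0 0 10.2;0 0 0 10.2;0 0 0 10.2;0 0 0 10.2;0 0 0 10.2;-0.034 0.0154 -0.006 0;-0.034 0.0154 -0.006 0;-0.034 0.0154 -0.006 0;-0.034 0.0154 -0.006 0;-0.034 0.0154 -0.006 0;-0.034 0.0154 -0.006 0;-0.034 0.0154 -0.006 0;-0.034 0.0154 -0.006 0;-0.034 0.0154 -0.006 0;-0.034 0.0154 -0.006 0;-0.034 0.0154 -0.006 0;-0.034 0.0154 -0.006 0;-0.034 0.0154 -0.006 0;-0.034 0.0154 -0.006 0", hand=-1)

```text
clock: 2.65
tcp_pos: [0.5324, 0.1492, 0.3294]
orientation: [-2.148, -2.292, 0.0]
contact_force: [0.8, 0.9, 0.1]
grip_width: 0.0854
gripper_force: 0.0
```

arm_command(plan="0 0 0 0;0 0 0 0")

```text
clock: 2.9
tcp_pos: [0.5317, 0.1509, 0.3289]
orientation: [-2.147, -2.292, 0.001]
contact_force: [-0.1, -0.2, 0.3]
grip_width: 0.0855
gripper_force: 0.0
```

```bash
python3 - <<'E'
from h import *
o,im,de,C=shot("wrist"); save(im,"w1.png"); np.savez("w1.npz",im=im,de=de,p=o["tcp_pos"],o=o["orientation"]); print(o["tcp_pos"],R.from_rotvec(o["orientation"]).as_matrix().round(3),o["clock"],o["joints"])
E
```

```text
[0.53171111 0.15091731 0.32893328] [[-0.065  0.998 -0.001]
 [ 0.998  0.065  0.   ]
 [ 0.    -0.001 -1.   ]] 2.9 [-0.80553376  0.21218212  0.49701407  1.77178679 -0.10914467  1.18544244
 -0.21157565]
```

View pics/w1.png

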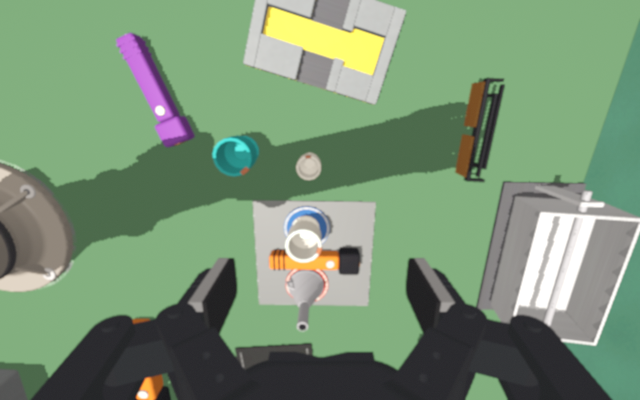

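The wrist view shows the tray's wide (head) end to the right at (370,55), matching the torch head at (348,260). The cup rim is at (303,245) and the funnel spout at (302,325).

```bash
python3 - <<'E'
from h import *
z=np.load("w1.npz"); im,de=z["im"],z["de"]; C=cam("wrist",dict(tcp_pos=z["p"],orientation=z["o"])); P=cloud(C,de)
hsv=cv2.cvtColor(im,cv2.COLOR_RGB2HSV); H,S,V=[hsv[...,i].astype(int) for i in range(3)]
def m(b,c):
    k=np.zeros((400,640),bool); x0,y0,x1,y1=b; k[y0:y1,x0:x1]=1; return k&c
def con(k): return max(cv2.findContours(k.astype(np.uint8),0,2)[0],key=cv2.contourArea).reshape(-1,2)
def rect(k,zp,lab):
    q=plane(C,con(k),zp)[:,:2].astype(np.float32); cc,wh,a=cv2.minAreaRect(q*1000); print(lab,np.round(cc,1),np.round(wh,1),round(a,1),k.sum())
rect(m((230,0,420,110),(H>22)&(H<35)&(S>150)&(V>120)),.004,"yellow")
o=m((262,245,342,280),(H<20)&(H>5)&(S>170)&(V>100)); rect(o,.029,"orange"); rect(m((335,245,365,280),V<60),.032,"head")
k=m((262,240,365,280),(P[...,2]>.022)&(P[...,2]<.036)&(((H<20)&(S>170))|(V<60))&(de>0)); rect(k,.030,"torch")
rect(m((245,195,385,310),(P[...,2]<.006)&(S<60)&(V>90)),.003,"plate")
for lab,b,c in(("blue",(275,200,335,245),(H>95)&(H<125)&(S>100)),("red",(280,265,335,305),((H<8)|(H>172))&(S>60)&(V>100))):
    c=np.argwhere(m(b,c))[:,::-1]; q=plane(C,cv2.convexHull(c.astype(np.int32)).reshape(-1,2),.007)[:,:2]
    (x,rad)=cv2.minEnclosingCircle((q*1000).astype(np.float32)); print(lab,x,rad,len(q))
rim=m((275,225,335,265),(P[...,2]>.062)&(P[...,2]<.08)&(de>0)); q=P[rim]; print("rim",q[:,:2].min(0),q[:,:2].max(0),rim.sum())
x,rad=cv2.minEnclosingCircle((q[:,:2]*1000).astype(np.float32)); print(x,rad)
s=m((285,290,325,335),(P[...,2]>.075)&(P[...,2]<.118)&(de>0)); q=P[s]; print("spout",q.min(0),q.max(0),np.median(q,0),s.sum())
E
```

```text
yellow [448.4 335.8] [31.5  4.9] 76.7 111
orange [517.2 -10.2] [111.6  32.1] 2.5 652
head [588.   -3.8] [30.5 44.8] 6.0 297
torch [517.3 -12.3] [111.4  26.6] 2.5 796
plate [531.  -19.3] [204.  212.3] 2.9 7690
blue (516.143798828125, 37.609371185302734) 31.865732192993164 13
red (522.14501953125, -69.11441040039062) 38.63825607299805 16
rim [0.48966548 0.01223261] [0.54070969 0.06336611] 457
(514.9850463867188, 37.37706756591797) 26.175376892089844
spout [ 0.51320831 -0.0779241   0.07504092] [ 0.52890806 -0.06206479  0.11405866] [ 0.52111026 -0.06501698  0.10219954] 247
```

arm_command(plan="-0.0313 -0.0035 0 0;-0.0313 -0.0035 0 0;-0.0313 -0.0035 0 0;-0.0313 -0.0035 0 0;-0.0313 -0.0035 0 0;-0.0313 -0.0035 0 0;-0.0313 -0.0035 0 0;0 0 0.027 0;0 0 0.027 0;0 0 0.027 0;0 0 0.027 0;0 0 0.027 0;0 0 0.027 0;0 0 0.027 0;0 0 0.027 0;0 0 0.01 0;0 0 0.01 0;0 0 0.003 0;0 0 0 0;0 0 0 0")

```text
clock: 5.45
tcp_pos: [0.5223, -0.0699, 0.0909]
orientation: [2.148, 2.292, 0.001]
contact_force: [0.4, -0.3, 0.2]
grip_width: 0.0853
gripper_force: 0.0
```

arm_command(plan="0 0 0 0;0 0 0 0;0 0 0 0;0 0 0 0;0 0 0 0;0 0 0 0;0 0 0 0;0 0 0 0", hand=1, grip_force=25)

```text
clock: 6.45
tcp_pos: [0.5219, -0.0699, 0.0903]
orientation: [-2.148, -2.292, 0.0]
contact_force: [-0.3, 0.5, -0.9]
grip_width: 0.0149
gripper_force: 27.0
```

arm_command(plan="0 0 -0.006 0;0 0 -0.014 0;0 0 -0.015 0;0 0 -0.015 0;-0.0299 -0.00565 0 0;-0.0299 -0.00565 0 0;-0.0299 -0.00565 0 0;-0.0299 -0.00565 0 0;-0.0299 -0.00565 0 0;-0.0299 -0.00565 0 0;-0.0299 -0.00565 0 0;-0.0299 -0.00565 0 0;-0.0299 -0.00565 0 0;-0.0299 -0.00565 0 0;0 0 0 0;0 0 0.015 0;0 0 0.015 0;0 0 0.012 0;0 0 0.006 0;0 0 0.004 0")

```text
clock: 8.95
tcp_pos: [0.4849, -0.3718, 0.0878]
orientation: [-2.148, -2.292, 0.0]
contact_force: [0.5, 0.5, -0.8]
grip_width: 0.0156
gripper_force: 27.0
```

arm_command(plan="0 0 0 0;0 0 0 0")

```text
clock: 9.2
tcp_pos: [0.4851, -0.3722, 0.0887]
orientation: [2.148, 2.292, 0.0]
contact_force: [-0.6, -1.0, -0.9]
grip_width: 0.015
gripper_force: 27.0
```

arm_command(plan="0 0 0.0015 0;0 0 0 0")

```text
clock: 9.45
tcp_pos: [0.4849, -0.3719, 0.0869]
orientation: [2.148, 2.292, 0.0]
contact_force: [-0.0, 0.3, -1.0]
grip_width: 0.0154
gripper_force: 27.0
```

arm_command(plan="0 0 0 0;0 0 0 0;0 0 0 0;0 0 0 0;0 0 0 0;0 0 0 0;0 0 -0.02 0;0 0 -0.03 0;0 0 -0.03 0;0 0 -0.03 0", hand=-1)

```text
clock: 10.7
tcp_pos: [0.4849, -0.3722, 0.1992]
orientation: [2.148, 2.291, 0.0]
contact_force: [0.6, -0.7, 0.7]
grip_width: 0.0853
gripper_force: 0.0
```

```bash
python3 - <<'E'
from h import *
o,im,de,C=shot("side"); save(im,"s2.png"); P=cloud(C,de)
k=np.zeros((400,640),bool); k[250:390,300:440]=1; k&=(de>0)
for a,b in((.02,.05),(.07,.112)):
    q=P[k&(P[...,2]>a)&(P[...,2]<b)&(np.hypot(P[...,0]-.485,P[...,1]+.372)<.06)]; print(len(q),q.min(0),q.max(0))
print(o["tcp_pos"],o["orientation"])
E
```

```text
347 [ 0.44879357 -0.39973044  0.02035042] [ 0.50873474 -0.35075352  0.04978785]
116 [ 0.47502641 -0.38032256  0.07127791] [ 0.49036419 -0.36591739  0.1116616 ]
[ 0.48490202 -0.37223553  0.19923641] [2.14786956e+00 2.29095874e+00 4.35120587e-04]
```

View pics/s2.png

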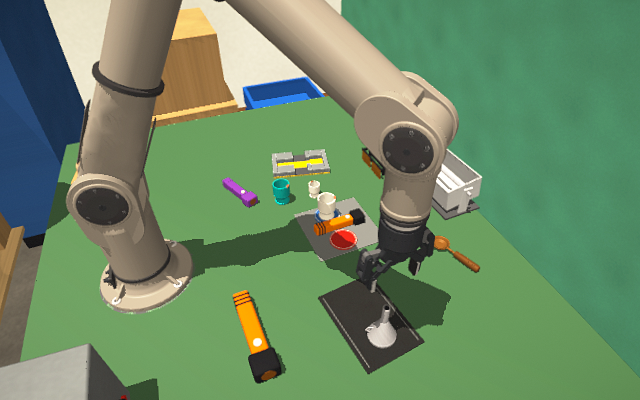

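The funnel stands upright on the mat at (382,328), and the red coaster is clear.

arm_command(plan="0.034 0.00475 0 0;0.034 0.00475 0 0;0.034 0.00475 0 0;0.034 0.00475 0 0;0.034 0.00475 0 0;0.034 0.00475 0 0;0.034 0.00475 0 0;0.034 0.00475 0 0;0.034 0.00475 0 0;0.034 0.00475 0 0;0.034 0.00475 0 0;0.034 0.00475 0 0;0 0 0 0;0 0 0 0;0 0 0.025 0;0 0 0.03 0;0 0 0.03 0;0 0 0.03 0;0 0 0.02 0;0 0 0.013 0")

```text
clock: 13.25
tcp_pos: [0.5152, 0.0373, 0.0483]
orientation: [2.151, 2.29, -0.001]
contact_force: [-0.0, 0.2, 0.9]
grip_width: 0.0855
gripper_force: 0.0
```

arm_command(plan="0 0 0 0;0 0 0 0;0 0 0 0;0 0 0 0;0 0 0 0;0 0 0 0;0 0 0 0;0 0 0 0", hand=1, grip_force=25)

```text
clock: 14.25
tcp_pos: [0.5159, 0.0387, 0.0497]
orientation: [2.148, 2.291, 0.002]
contact_force: [-0.6, -1.3, 8.3]
grip_width: 0.0522
gripper_force: 26.8
```

arm_command(plan="0 0 -0.003 0;0 0 -0.007 0;0 0 -0.015 0;0 0 -0.015 0;0 0 -0.02 0;-0.0279 -0.0059 0 0;-0.0279 -0.0059 0 0;-0.0279 -0.0059 0 0;-0.0279 -0.0059 0 0;-0.0279 -0.0059 0 0;-0.0279 -0.0059 0 0;-0.0279 -0.0059 0 0;-0.0279 -0.0059 0 0;-0.0279 -0.0059 0 0;-0.0279 -0.0059 0 0;-0.0279 -0.0059 0 0;0 0 0 0;0 0 0.015 0;0 0 0.015 0;0 0 0.012 0")

```text
clock: 16.75
tcp_pos: [0.4702, -0.2703, 0.0652]
orientation: [-2.145, -2.292, 0.0]
contact_force: [0.3, 0.3, -0.9]
grip_width: 0.0524
gripper_force: 26.4
```

arm_command(plan="0 0 0.008 0;0 0 0.006 0;0 0 0.004 0;0 0 0 0;0 0 0 0")

```text
clock: 17.38
tcp_pos: [0.4706, -0.2717, 0.0491]
orientation: [2.148, 2.292, 0.0]
contact_force: [0.7, 0.2, -1.3]
grip_width: 0.0522
gripper_force: 26.4
```

arm_command(plan="0 0 0.001 0;0 0 0.001 0;0 0 0.0005 0;0 0 0 0")

```text
clock: 17.88
tcp_pos: [0.4705, -0.2716, 0.0467]
orientation: [2.148, 2.292, 0.001]
contact_force: [-1.1, 0.5, 5.2]
grip_width: 0.0521
gripper_force: 26.9
```

arm_command(plan="0 0 0 0;0 0 0 0;0 0 0 0;0 0 0 0;0 0 0 0;0 0 0 0;0 0 -0.01 0;0 0 -0.03 0;0 0 -0.04 0;0 0 -0.04 0;0 0 -0.04 0;0 0 0 0", hand=-1)

```text
clock: 19.38
tcp_pos: [0.4722, -0.2727, 0.21]
orientation: [2.144, 2.287, 0.005]
contact_force: [-0.3, 0.5, -0.5]
grip_width: 0.0855
gripper_force: 0.0
```

arm_command(plan="0.0285 0.0092 0 0;0.0285 0.0092 0 0;0.0285 0.0092 0 0;0.0285 0.0092 0 0;0.0285 0.0092 0 0;0.0285 0.0092 0 0;0.0285 0.0092 0 0;0.0285 0.0092 0 0;0.0285 0.0092 0 0;0 0 0 -9.9;0 0 0 -9.9;0 0 0 -9.9;0 0 0 -9.9;0 0 0 -9.9;0 0 0 -9.9;0 0 0 -9.9;0 0 0 -9.9;0 0 0 -9.9;0 0 0 0")

```text
clock: 21.75
tcp_pos: [0.5359, -0.0104, 0.2058]
orientation: [0.074, -3.14, -0.0]
contact_force: [-0.0, -0.8, -0.3]
grip_width: 0.0853
gripper_force: 0.0
```

```bash
python3 - <<'E'
from h import *
o,im,de,C=shot("wrist"); save(im,"w3.png"); np.savez("w3.npz",im=im,de=de,p=o["tcp_pos"],o=o["orientation"])
_,im2,de2,_=shot("side"); save(im2,"s3.png")
print(o["tcp_pos"],R.from_rotvec(o["orientation"]).as_matrix().round(3),o["joints"])
im=np.vstack([cv2.resize(im,(480,300)),cv2.resize(im2[170:390,260:480],(480,480))[:300]]) ; save(im,"c3.png")
E
```

```text
[ 0.53594915 -0.01043569  0.20581241] [[-0.999 -0.047 -0.001]
 [-0.047  0.999  0.   ]
 [ 0.001  0.    -1.   ]] [-0.23367354  0.29399998  0.16521101  1.93766132 -0.06035811  0.91564147
  1.57950994]
```

View pics/c3.png

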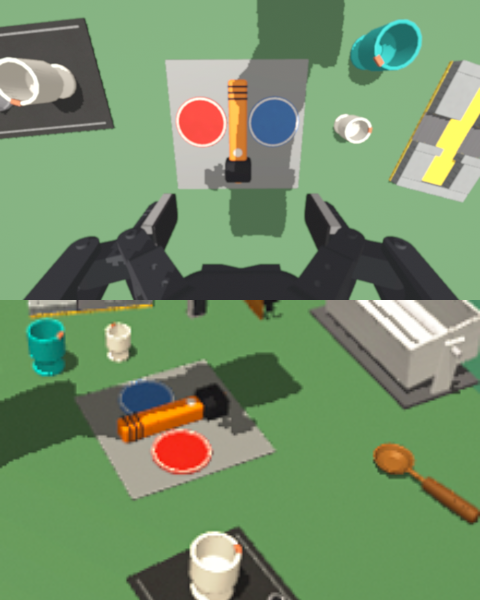

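The cup stands on the mat, and the torch lies untouched at (316,170) with both coasters clear. The tray is partly in view on the right.

```bash
cat > m3.py <<'E'
from h import *
z=np.load("w3.npz"); im,de=z["im"],z["de"]; C=cam("wrist",dict(tcp_pos=z["p"],orientation=z["o"])); P=cloud(C,de)
hsv=cv2.cvtColor(im,cv2.COLOR_RGB2HSV); H,S,V=[hsv[...,i].astype(int) for i in range(3)]
def m(b,c):
    k=np.zeros(H.shape,bool); x0,y0,x1,y1=b; k[y0:y1,x0:x1]=1; return k&c
def con(k): return max(cv2.findContours(k.astype(np.uint8),0,2)[0],key=cv2.contourArea).reshape(-1,2)
def rect(C,k,zp,lab):
    q=plane(C,con(k),zp)[:,:2].astype(np.float32); cc,wh,a=cv2.minAreaRect(q*1000); print(lab,np.round(cc,1),np.round(wh,1),round(a,1),k.sum())
rect(C,m((290,95,345,250),(H<20)&(H>5)&(S>150)&(V>90)),.029,"orange")
rect(C,m((295,205,340,245),V<60),.032,"head")
for lab,b,c in(("blue",(325,120,405,200),(H>95)&(H<125)&(S>90)),("red",(228,120,305,200),((H<6)|(H>174))&(S>130))):
    q=plane(C,con(m(b,c)),.007)[:,:2]; x,rad=cv2.minEnclosingCircle((q*1000).astype(np.float32)); print(lab,np.round(x,1),rad)
k=m((480,70,640,300),(P[...,2]>.014)&(P[...,2]<.026)&(de>0)); rect(C,k,.02,"traytop w3")
z=np.load("w1.npz"); C=cam("wrist",dict(tcp_pos=z["p"],orientation=z["o"])); P=cloud(C,z["de"]); hsv=cv2.cvtColor(z["im"],cv2.COLOR_RGB2HSV); H,S,V=[hsv[...,i].astype(int) for i in range(3)]
y=m((230,0,420,110),(S>150)&(V>120)&(H>15)&(H<40)&(P[...,2]<.012)); y=cv2.morphologyEx(y.astype(np.uint8),cv2.MORPH_OPEN,np.ones((7,7)))>0; rect(C,y,.004,"yellow w1")
print(np.unique(H[5:70,270:380][S[5:70,270:380]>150],return_counts=True))
z=np.load("scene0.npz"); C=cam("scene"); P=cloud(C,z["de"])
k=m((395,225,500,330),(P[...,2]>.014)&(P[...,2]<.026)&(z["de"]>0)); rect(C,k,.02,"traytop scene")
z=np.load("side0.npz"); C=cam("side"); P=cloud(C,z["de"])
k=m((260,140,340,182),(P[...,2]>.014)&(P[...,2]<.026)&(z["de"]>0)); rect(C,k,.02,"traytop side")
E
python3 m3.py
```

```text
orange [526.8 -14.9] [88.4 26.4] 2.7 1761
head [584.6 -12.5] [38.3 36. ] 3.5 836
blue [515.8  37.6] 33.09538269042969
red [521.4 -70.3] 32.877803802490234
traytop w3 [580.  301.5] [125.   73.3] 77.5 7609Traceback (most recent call last):
  File "m3.py", line 15, in <module>
    y=m((230,0,420,110),(S>150)&(V>120)&(H>15)&(H<40)&(P[...,2]<.012)); y=cv2.morphologyEx(y.astype(np.uint8),cv2.MORPH_OPEN,np.ones((7,7)))>0; rect(C,y,.004,"yellow w1")
                                                                                                                                                ~~~~^^^^^^^^^^^^^^^^^^^^^^
  File "m3.py", line 8, in rect
    q=plane(C,con(k),zp)[:,:2].astype(np.float32); cc,wh,a=cv2.minAreaRect(q*1000); print(lab,np.round(cc,1),np.round(wh,1),round(a,1),k.sum())
              ~~~^^^
  File "m3.py", line 6, in con
    def con(k): return max(cv2.findContours(k.astype(np.uint8),0,2)[0],key=cv2.contourArea).reshape(-1,2)
                       ~~~^^^^^^^^^^^^^^^^^^^^^^^^^^^^^^^^^^^^^^^^^^^^^^^^^^^^^^^^^^^^^^^^^
ValueError: max() iterable argument is empty
```

```bash
python3 - <<'E'
s=open("m3.py").read()
i=s.index('y=m((230'); j=s.index('print(np.unique')
s=s[:i]+'''y=m((230,0,420,110),(S>150)&(V>120)&(H>15)&(H<40)); print(y.sum(),z["im"][35,320],z["im"][55,370],hsv[35,320],hsv[55,370],P[35,320])
y=m((230,0,420,110),(z["im"][...,0]>150)&(z["im"][...,1]>120)&(z["im"][...,2]<100)); rect(C,y,.004,"yellow w1")
'''+s[s.index("\n",j)+1:]
s=s.replace('k=m((480,70','''t=m((285,80,350,250),(P[...,2]>.012)&(P[...,2]<.045)&(de>0)); q=P[t]; ax=np.array([np.cos(.047),np.sin(.047)]); a=(q[:,:2]-[.5186,-.0163])@ax
h,e=np.histogram(a,np.arange(-.08,.1,.002)); print("hist",dict(zip(np.round(e[:-1]*1000).astype(int).tolist(),h.tolist())))
for lo,hi in((-.04,.03),(.055,.075)):
    w=(q[(a>lo)&(a<hi),:2]-[.5186,-.0163])@[-ax[1],ax[0]]; print("width",np.percentile(w,[1,99]))
k=m((480,70''',1)
open("m3.py","w").write(s)
E
python3 m3.py
```

```text
orange [526.8 -14.9] [88.4 26.4] 2.7 1761
head [584.6 -12.5] [38.3 36. ] 3.5 836
blue [515.8  37.6] 33.09538269042969
red [521.4 -70.3] 32.877803802490234
hist {-80: 0, -78: 0, -76: 0, -74: 0, -72: 0, -70: 0, -68: 0, -66: 0, -64: 0, -62: 20, -60: 73, -58: 52, -56: 52, -54: 54, -52: 53, -50: 52, -48: 51, -46: 52, -44: 51, -42: 49, -40: 50, -38: 55, -36: 50, -34: 51, -32: 51, -30: 48, -28: 49, -26: 50, -24: 49, -22: 51, -20: 48, -18: 50, -16: 50, -14: 50, -12: 49, -10: 50, -8: 49, -6: 48, -4: 46, -2: 43, 0: 45, 2: 47, 4: 47, 6: 48, 8: 46, 10: 46, 12: 36, 14: 40, 16: 47, 18: 45, 20: 48, 22: 38, 24: 41, 26: 40, 28: 46, 30: 44, 32: 43, 34: 44, 36: 43, 38: 45, 40: 34, 42: 43, 44: 41, 46: 37, 48: 36, 50: 38, 52: 56, 54: 117, 56: 77, 58: 66, 60: 62, 62: 64, 64: 54, 66: 67, 68: 56, 70: 59, 72: 63, 74: 57, 76: 59, 78: 61, 80: 53, 82: 56, 84: 37, 86: 28, 88: 6, 90: 0, 92: 0, 94: 0, 96: 0}
width [-0.01145041  0.01395347]
width [-0.01808864  0.02113646]
traytop w3 [580.  301.5] [125.   73.3] 77.5 7609
111 [255 255 116] [255 255 112] [ 30 139 255] [ 30 143 255] [0.51915177 0.32093085 0.00429116]
yellow w1 [447.1 335.2] [34.3  8.9] 68.9 178
traytop scene [468.2 330.9] [121.8  77.4] 77.7 2452
traytop side [464.1 326.3] [130.2  72.6] 77.4 725
```

```bash
python3 - <<'E'
from h import *
def go(n,C,im,de,b):
    hsv=cv2.cvtColor(im,cv2.COLOR_RGB2HSV); P=cloud(C,de); x0,y0,x1,y1=b
    k=np.zeros((400,640),bool); k[y0:y1,x0:x1]=1
    y=k&(hsv[...,0]>24)&(hsv[...,0]<36)&(hsv[...,1]>95)&(hsv[...,2]>110)
    q=P[k&(P[...,2]>.014)&(P[...,2]<.026)&(de>0)][:,:2]
    for l,q in(("yellow",plane(C,max(cv2.findContours(y.astype(np.uint8),0,2)[0],key=cv2.contourArea).reshape(-1,2),.004)[:,:2]),("top",q)):
        c,w,a=cv2.minAreaRect((q*1000).astype(np.float32)); print(n,l,np.round(c,1),np.round(w,1),round(a,1))
z=np.load("w1.npz"); go("w1",cam("wrist",dict(tcp_pos=z["p"],orientation=z["o"])),z["im"],z["de"],(230,0,420,110))
for n,b in(("scene",(395,225,500,330)),("side",(260,140,340,182))):
    z=np.load(n+"0.npz"); go(n,cam(n),z["im"],z["de"],b)
E
```

```text
w1 yellow [523.7 317.1] [ 49.2 159.9] 77.5
w1 top [522.5 315.7] [120.8 189.7] 77.4
scene yellow [521.  321.2] [ 49.4 154.5] 74.3
scene top [524.  318.2] [122.2 192.6] 77.6
side yellow [525.3 320.3] [ 39.1 154.3] 81.1
side top [522.  315.2] [126.1 190.3] 77.1
```

arm_command(plan="0.004 -0.0037 0 0;0 0 0.03 0;0 0 0.03 0;0 0 0.03 0;0 0 0.03 0;0 0 0.03 0;0 0 0.02 0;0 0 0.008 0;0 0 0.0038 0;0 0 0 0;0 0 0 0")

```text
clock: 23.22
tcp_pos: [0.5332, -0.0141, 0.0252]
orientation: [-0.077, 3.139, 0.0]
contact_force: [0.2, 0.6, -0.2]
grip_width: 0.085
gripper_force: 0.0
```

arm_command(plan="0 0 0 0;0 0 0 0;0 0 0 0;0 0 0 0;0 0 0 0;0 0 0 0;0 0 0 0;0 0 0 0", hand=1, grip_force=60)

```text
clock: 24.22
tcp_pos: [0.533, -0.0141, 0.0248]
orientation: [-0.077, 3.14, 0.0]
contact_force: [-0.2, -0.8, 5.4]
grip_width: 0.0244
gripper_force: 60.6
```

arm_command(plan="0 0 -0.01 0;0 0 -0.03 0;0 0 -0.04 0;0 0 -0.04 0;0 0 0 7.7;0 0 0 7.7;0.0067 0.0268 0 0;0.0067 0.0268 0 0;0.0067 0.0268 0 0;0.0067 0.0268 0 0;0.0067 0.0268 0 0;0.0067 0.0268 0 0;0.0067 0.0268 0 0;0.0067 0.0268 0 0;0.0067 0.0268 0 0;0.0067 0.0268 0 0;0.0067 0.0268 0 0;0.0067 0.0268 0 0;0 0 0.03 0;0 0 0.03 0")

```text
clock: 26.72
tcp_pos: [0.5239, 0.3178, 0.0841]
orientation: [0.343, 3.123, 0.001]
contact_force: [-0.3, -0.0, -1.0]
grip_width: 0.0248
gripper_force: 60.0
```

arm_command(plan="0 0 0 0;0 0 0 0")

```text
clock: 26.98
tcp_pos: [0.5247, 0.3174, 0.0855]
orientation: [0.345, 3.122, 0.001]
contact_force: [-0.6, 0.3, -1.2]
grip_width: 0.0248
gripper_force: 59.8
```

```bash
python3 - <<'E'
from h import *
o,im,de,C=shot("wrist"); save(im,"w4.png"); np.savez("w4.npz",im=im,de=de,p=o["tcp_pos"],o=o["orientation"])
W=R.from_rotvec(o["orientation"]).as_matrix(); print(o["tcp_pos"],W.round(3),np.degrees(np.arctan2(W[1,1],W[0,1])))
P=cloud(C,de); q=(P.reshape(-1,3)-o["tcp_pos"])@W; s=(abs(q[:,1])<.03)&(q[:,2]>-.012)&(q[:,2]<.025)&(abs(q[:,0])<.12)&(de.ravel()>0)
q=q[s]; print(len(q),q.min(0),q.max(0)); h,e=np.histogram(-q[:,0],np.arange(-.1,.1,.004)); print(dict(zip(np.round(e[:-1]*1000).astype(int).tolist(),h.tolist())))
E
```

```text
[0.52471218 0.31739955 0.08552988] [[-0.976  0.218  0.001]
 [ 0.218  0.976  0.   ]
 [-0.001  0.001 -1.   ]] 77.40170705481339
14856 [-0.04559209 -0.02504065 -0.01199652] [0.07591443 0.02649892 0.02022366]
{-100: 0, -96: 0, -92: 0, -88: 0, -84: 0, -80: 0, -76: 597, -72: 619, -68: 607, -64: 578, -60: 576, -56: 566, -52: 529, -48: 511, -44: 504, -40: 471, -36: 456, -32: 475, -28: 451, -24: 422, -20: 420, -16: 402, -12: 970, -8: 891, -4: 394, 0: 375, 4: 378, 8: 356, 12: 330, 16: 354, 20: 342, 24: 308, 28: 255, 32: 256, 36: 686, 40: 753, 44: 24, 48: 0, 52: 0, 56: 0, 60: 0, 64: 0, 68: 0, 72: 0, 76: 0, 80: 0, 84: 0, 88: 0, 92: 0}
```

View pics/w4.png

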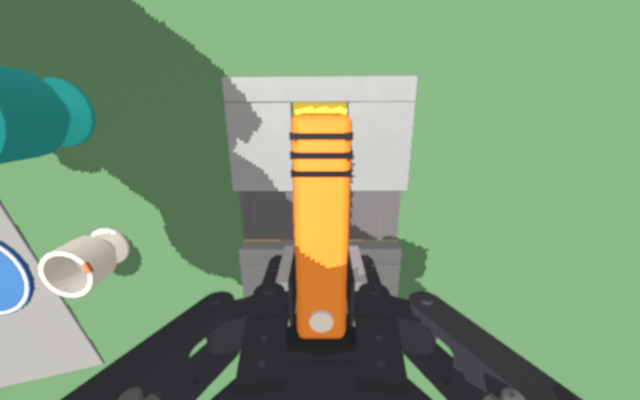

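The torch is held centred over the cutout, in line with it, with its tail at (320,115).

arm_command(plan="0 0 0.015 0;0 0 0.015 0;0 0 0.008 0;0 0 0.008 0;0 0 0.006 0;0 0 0.004 0;0 0 0.003 0;0 0 0 0;0 0 0 0")

```text
clock: 28.15
tcp_pos: [0.5245, 0.3174, 0.0259]
orientation: [0.344, 3.122, 0.001]
contact_force: [-1.5, -0.2, 2.2]
grip_width: 0.0247
gripper_force: 60.3
```

Seated with light contact. I'll release and rise.

arm_command(plan="0 0 0 0;0 0 0 0;0 0 0 0;0 0 0 0;0 0 0 0;0 0 0 0;0 0 -0.02 0;0 0 -0.04 0;0 0 -0.04 0;0 0 -0.04 0;0 0 -0.04 0;0 0 0 0;0 0 0 0", hand=-1)

```text
clock: 29.78
tcp_pos: [0.524, 0.3171, 0.2061]
orientation: [0.344, 3.122, 0.001]
contact_force: [-0.9, -0.9, 0.2]
grip_width: 0.0856
gripper_force: 0.0
```

```bash
python3 - <<'E'
from h import *
o,im,de,C=shot("wrist"); save(im,"w5.png"); P=cloud(C,de)
a=np.radians(-12.6); M=np.array([[np.cos(a),-np.sin(a)],[np.sin(a),np.cos(a)]])
q=P.reshape(-1,3).copy(); q[:,:2]=(q[:,:2]-[.5236,.317])@M; k=(de.ravel()>0)&(abs(q[:,0])<.1)&(abs(q[:,1])<.03)&(q[:,2]>.026)&(q[:,2]<.05); q=q[k]
print(q.min(0),q.max(0),[np.percentile(q[(q[:,0]>l)&(q[:,0]<h),2],50).round(4) for l,h in((-.07,-.03),(0,.03),(.045,.07))],o["tcp_pos"],o["orientation"])
E
```

```text
[-0.07425481 -0.01820086  0.02602872] [0.07560848 0.02152612 0.03575643] [np.float64(0.0297), np.float64(0.0298), np.float64(0.0338)] [0.52401859 0.31710606 0.20605189] [3.44361577e-01 3.12242503e+00 6.93720908e-04]
```

View pics/w5.png

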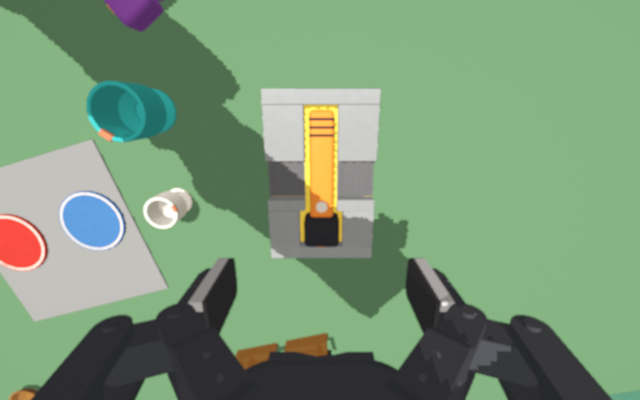

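The torch lies fully seated: the body top is at 29.7 mm and the head top at 34 mm, as expected. In the picture it sits at (320,180). Next is the cup.

arm_command(plan="0 0 0 10.5;0 0 0 10.5;0 0 0 10.5;0 0 0 10.5;0 0 0 10.5;0 0 0 10.5;0 0 0 10.5;-0.0449 -0.0072 0 0;-0.0449 -0.0072 0 0;-0.0449 -0.0072 0 0;-0.0449 -0.0072 0 0;-0.0449 -0.0072 0 0;-0.0449 -0.0072 0 0;-0.0449 -0.0072 0 0;-0.0449 -0.0072 0 0;-0.0449 -0.0072 0 0;-0.0449 -0.0072 0 0;-0.0449 -0.0072 0 0;-0.0449 -0.0072 0 0;-0.0449 -0.0072 0 0")

```text
clock: 32.33
tcp_pos: [0.4698, -0.2724, 0.2045]
orientation: [-2.143, -2.295, 0.002]
contact_force: [0.5, 0.0, 1.3]
grip_width: 0.0852
gripper_force: 0.0
```

arm_command(plan="0 0 0 0;0 0 0 0")

```text
clock: 32.58
tcp_pos: [0.4702, -0.2707, 0.2045]
orientation: [-2.143, -2.294, 0.001]
contact_force: [1.2, 0.5, 0.2]
grip_width: 0.0856
gripper_force: 0.0
```

```bash
python3 - <<'E'
from h import *
o,im,de,C=shot("wrist"); save(im,"w6.png"); P=cloud(C,de)
W=R.from_rotvec(o["orientation"]).as_matrix(); print(o["tcp_pos"],W.round(3))
for l,c,a,b,rr in(("cup",(.4705,-.2716),.058,.078,.045),("spout",(.485,-.372),.08,.115,.03)):
    q=P[(de>0)&(P[...,2]>a)&(P[...,2]<b)&(np.hypot(P[...,0]-c[0],P[...,1]-c[1])<rr)]; print(l,len(q),q.min(0),q.max(0),cv2.minEnclosingCircle((q[:,:2]*1000).astype(np.float32)) if len(q) else 0)
E
```

```text
[ 0.47018295 -0.27074829  0.20454936] [[-0.068  0.998 -0.002]
 [ 0.998  0.068  0.001]
 [ 0.001 -0.002 -1.   ]]
cup 967 [ 0.44690599 -0.29780808  0.0580585 ] [ 0.49894623 -0.24648474  0.07182189] ((472.7966613769531, -272.24542236328125), 26.344757080078125)
spout 478 [ 0.47832275 -0.37991909  0.08018591] [ 0.49417964 -0.36329182  0.11074451] ((486.4620056152344, -371.6628723144531), 8.416265487670898)
```

arm_command(plan="-0.001 0.001 0 0;0 0 0.03 0;0 0 0.035 0;0 0 0.035 0;0 0 0.03 0;0 0 0.016 0;0 0 0.008 0;0 0 0.0025 0;0 0 0 0;0 0 0 0")

```text
clock: 33.88
tcp_pos: [0.4723, -0.2726, 0.0497]
orientation: [2.143, 2.295, 0.001]
contact_force: [-0.4, -0.2, -0.8]
grip_width: 0.0852
gripper_force: 0.0
```

arm_command(plan="0 0 0 0;0 0 0 0;0 0 0 0;0 0 0 0;0 0 0 0;0 0 0 0;0 0 0 0;0 0 0 0", hand=1, grip_force=25)

```text
clock: 34.88
tcp_pos: [0.4719, -0.2724, 0.0494]
orientation: [2.144, 2.296, 0.001]
contact_force: [-1.8, 1.5, 5.9]
grip_width: 0.0518
gripper_force: 25.7
```

arm_command(plan="0 0 -0.003 0;0 0 -0.007 0;0 0 -0.015 0;0 0 -0.015 0;0 0 -0.02 0;0.02786 0.0059 0 0;0.02786 0.0059 0 0;0.02786 0.0059 0 0;0.02786 0.0059 0 0;0.02786 0.0059 0 0;0.02786 0.0059 0 0;0.02786 0.0059 0 0;0.02786 0.0059 0 0;0.02786 0.0059 0 0;0.02786 0.0059 0 0;0.02786 0.0059 0 0;0 0 0 0;0 0 0.015 0;0 0 0.015 0;0 0 0.012 0")

```text
clock: 37.38
tcp_pos: [0.5149, 0.0368, 0.0656]
orientation: [-2.145, -2.294, 0.002]
contact_force: [0.8, 0.7, -0.5]
grip_width: 0.052
gripper_force: 26.4
```

arm_command(plan="0 0 0.007 0;0 0 0.004 0;0 0 0.001 0;0 0 0 0;0 0 0 0")

```text
clock: 38.0
tcp_pos: [0.5158, 0.0379, 0.0553]
orientation: [2.144, 2.296, 0.001]
contact_force: [-0.5, 0.6, -0.6]
grip_width: 0.0524
gripper_force: 26.4
```

arm_command(plan="0 0 0.001 0;0 0 0.001 0;0 0 0.0008 0;0 0 0 0;0 0 0 0")

```text
clock: 38.62
tcp_pos: [0.5156, 0.0378, 0.0524]
orientation: [-2.144, -2.296, -0.0]
contact_force: [-1.7, -0.5, 5.6]
grip_width: 0.0524
gripper_force: 26.8
```

arm_command(plan="0 0 0 0;0 0 0 0;0 0 0 0;0 0 0 0;0 0 0 0;0 0 0 0;0 0 -0.01 0;0 0 -0.03 0;0 0 -0.04 0;0 0 -0.04 0;0 0 -0.03 0;0 0 0 0", hand=-1)

```text
clock: 40.12
tcp_pos: [0.5171, 0.0379, 0.2048]
orientation: [2.143, 2.294, 0.008]
contact_force: [-0.1, 0.2, 0.1]
grip_width: 0.0856
gripper_force: 0.0
```

arm_command(plan="-0.0339 -0.00478 0 0;-0.0339 -0.00478 0 0;-0.0339 -0.00478 0 0;-0.0339 -0.00478 0 0;-0.0339 -0.00478 0 0;-0.0339 -0.00478 0 0;-0.0339 -0.00478 0 0;-0.0339 -0.00478 0 0;-0.0339 -0.00478 0 0;-0.0339 -0.00478 0 0;-0.0339 -0.00478 0 0;-0.0339 -0.00478 0 0;0 0 0 0;0 0 0.025 0;0 0 0.03 0;0 0 0.03 0;0 0 0.02 0;0 0 0.01 0;0 0 0 0;0 0 0 0")

```text
clock: 42.62
tcp_pos: [0.4867, -0.3724, 0.0881]
orientation: [2.143, 2.295, 0.0]
contact_force: [0.4, -0.6, -1.0]
grip_width: 0.0853
gripper_force: 0.0
```

arm_command(plan="0 0 0 0;0 0 0 0;0 0 0 0;0 0 0 0;0 0 0 0;0 0 0 0;0 0 0 0;0 0 0 0", hand=1)

```text
clock: 43.62
tcp_pos: [0.4862, -0.372, 0.0872]
orientation: [-2.144, -2.296, -0.0]
contact_force: [1.1, -1.1, -0.7]
grip_width: 0.0152
gripper_force: 26.7
```

arm_command(plan="0 0 -0.006 0;0 0 -0.014 0;0 0 -0.015 0;0 0 -0.02 0;0.0299 0.00556 0 0;0.0299 0.00556 0 0;0.0299 0.00556 0 0;0.0299 0.00556 0 0;0.0299 0.00556 0 0;0.0299 0.00556 0 0;0.0299 0.00556 0 0;0.0299 0.00556 0 0;0.0299 0.00556 0 0;0.0299 0.00556 0 0;0 0 0 0;0 0 0.015 0;0 0 0.015 0;0 0 0.012 0;0 0 0.006 0;0 0 0.003 0")

```text
clock: 46.12
tcp_pos: [0.521, -0.0703, 0.0907]
orientation: [-2.145, -2.295, 0.001]
contact_force: [0.5, 0.3, -1.0]
grip_width: 0.0155
gripper_force: 26.8
```

arm_command(plan="0 0 0.0005 0;0 0 0 0;0 0 0 0")

```text
clock: 46.5
tcp_pos: [0.5215, -0.0698, 0.091]
orientation: [2.144, 2.296, 0.001]
contact_force: [-0.1, -0.7, -0.5]
grip_width: 0.0154
gripper_force: 26.8
```

arm_command(plan="0 0 0.0007 0;0 0 0 0;0 0 0 0")

```text
clock: 46.88
tcp_pos: [0.5212, -0.0699, 0.09]
orientation: [2.144, 2.296, 0.0]
contact_force: [-0.2, 0.0, -1.9]
grip_width: 0.0152
gripper_force: 26.8
```

arm_command(plan="0 0 0 0;0 0 0 0;0 0 0 0;0 0 0 0;0 0 0 0;0 0 0 0;0 0 -0.02 0;0 0 -0.03 0;0 0 -0.04 0;0 0 -0.04 0;0 0 -0.04 0;0.03 0 0 0;0.03 0 0 0;0.03 0 0 0;0.03 0 0 0;0 0 0 0;0 0 0 0", hand=-1)

```text
clock: 49.0
tcp_pos: [0.513, 0.049, 0.26]
orientation: [2.145, 2.295, -0.0]
contact_force: [-0.4, 0.1, -0.1]
grip_width: 0.0854
gripper_force: 0.0
```

```bash
python3 - <<'E'
from h import *
o,im,de,C=shot("wrist"); save(im,"w7.png"); P=cloud(C,de)
for l,c,a,b,rr in(("cup",(.5158,.0378),.058,.085,.045),("spout",(.5214,-.07),.08,.12,.03)):
    q=P[(de>0)&(P[...,2]>a)&(P[...,2]<b)&(np.hypot(P[...,0]-c[0],P[...,1]-c[1])<rr)]; print(l,len(q),q.min(0),q.max(0),cv2.minEnclosingCircle((q[:,:2]*1000).astype(np.float32)) if len(q) else 0)
E
```

```text
cup 723 [0.49177458 0.0126193  0.05803882] [0.54454638 0.06385988 0.07488015] ((518.0918579101562, 37.6452522277832), 26.46672821044922)
spout 348 [ 0.51522197 -0.07834991  0.08007498] [ 0.5307995  -0.06170924  0.11369932] ((523.07275390625, -69.89256286621094), 8.457609176635742)
```

View pics/w7.png

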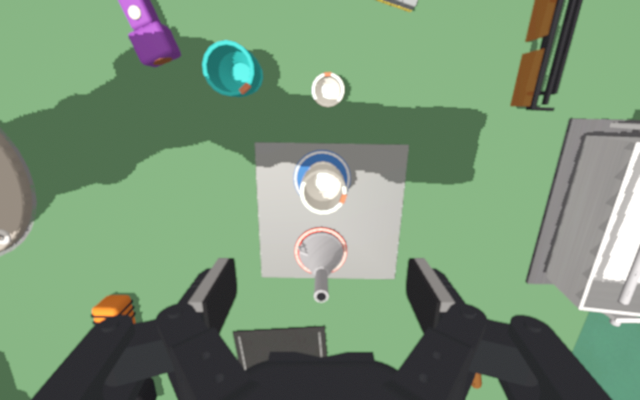

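The cup at (323,185) stands upright on the blue coaster, and the funnel at (320,255) stands upright on the red one. Both are within 3 mm of centre, so I'm handing in.

```bash
python3 -c "
from bench import ticket
print(ticket.hand_in())"
```

```text
the job is handed in; nothing more can be done
None
```

The job is done and handed in, but no verdict came back: the torch is seated in the tray cutout, and the cup and funnel stand upright on the blue and red coasters, each measured within 3 mm of centre.

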